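Open the degreasing tank and hold its sprung lid ready to drop

TASK

Open the small degreasing tank so that its basket can be lifted out: press the latch plunger beside the lid fully down to its stop so that the lid pops free, then take the lid by its bar handle and raise it a few degrees past its balance point, until the hinge spring takes over. Ease it back and finish while still holding it steady by the handle just below the balance point (within about ten degrees), where it would drop shut by itself if let go: a solvent lid is never left standing open. Do not let the lid swing up to its back stop, and do not disturb the canopy, jar and brush lying around the tank.

Things in the scene. Friction and masses are not known exactly. Their poses are not given: they have to be found in the camera images.
- tank: low stainless steel tank with a lid, fixed to the bench, 200 mm deep (x), 280 mm wide (y), 113 mm high. Origin: centre of its underside. x points from the handle side (front, nearest the robot) to the hinge side, y left, z up. A dark latch housing, 50 x 64 mm, 125 mm high, stands against its right side near the front (y -154 to -218 mm); a brass drain cock sticks out low on the left.
- lid_hinge (a point): fixed point: middle of the lid's hinge axis at the tank's rear top edge, 108 mm behind and 117 mm above the tank's origin; the axis runs along the tank's y. A torsion spring on it carries most of the lid's weight; the hinge has hardly any friction, so the lid does not stay by itself.
- lid (a joint): lid angle in rad: 0 closed, grows as the front edge rises, back stop at 1.5. Sheet lid, 1.55 kg with handle, 214 mm deep, 300 mm wide. Latched at the start; once unlatched, spring pins pop it to about 0.07, where it rests. Balance point at 0.87 rad (50 degrees): below it the lid sinks shut (0.6 Nm when ajar, fading to none at balance), above it the spring carries it up to the back stop.
- lid_bar (a point): middle of the round steel bar on the lid's front edge, turning with the lid: 12 mm thick, 120 mm long, parallel to the hinge axis, on a stalk at each end. This point lies 262 mm from the hinge axis, level with it at lid angle 0 (117 mm above the bench). 36 mm free between bar and lid edge behind it, nothing in front, above or below. x points from bar to hinge, y along the bar.
- plunger (a joint): travel of the latch plunger in m: 0 up, 0.010 fully down on its stop; it springs back up when released. It needs about 3 N to start and 7 N at the stop. The latch lets go at about 6 mm.
- plunger_top (a point): centre of the top face of the latch plunger: a round steel mushroom head, 32 mm in diameter and 8 mm thick on a thin stem, pressed straight down. When up its top is 148 mm above the bench, 82 mm in front of the tank's origin and 194 mm to its right.
- canopy: bystander: loose bell-shaped spun steel lamp canopy, 130 mm in diameter, 55 mm high, standing beside the tank. Origin: centre of its underside.
- jar: bystander: loose jar with a steel cap, 68 mm in diameter, 90 mm high, standing on the other side of the tank from the canopy. Origin: centre of its underside.
- brush: bystander: loose flat brush with a wooden handle, 200 mm long (its x), 42 mm wide, 20 mm high, lying on the bench in front of the tank to the left. Origin: middle of its underside.

How it is judged:
By the outcome, as a careful person would: the job done as asked, in the order asked, and still so for the second after the job is handed in, while the arm keeps its last pose, push and grip.
It also fails if it takes over 51 s, if anything falls off the work surface, if the arm or the gripper's body presses on something with over 40 N, if the wrist force passes 120 N, or if a joint passes its speed limit or range.

ROBOT

A 6-joint arm with a two-finger parallel gripper is mounted at the origin on the work surface. World frame = base frame: x ahead of the robot, y to its left, z up, the work surface at z = 0. Lengths are in m, angles in rad, forces in N, time in s.
With the tool pointing down it reaches from about 0.35 to 0.975 m from the base axis. Payload 4.9 kg.
Tool frame: the origin (TCP) lies between the finger pads, 19 mm behind the fingertips; this is the grasp point; z points along the fingers, y is the line along which they close (so a half turn about z gives the same grasp; the last joint's range is limited). The gripper opens to 85 mm and grips with 20 to 120 N. Pads are 22 mm wide; open, the fingers measure 114 mm over their backs; the gripper's body (76 mm by 85 mm) begins 54 mm behind the grasp point. The pads swing forward as they close: fully open they stand 13 mm farther back than shut.
Start: joints at [0.994, 0.053, 1.613, -0, 1.476, -0.119], TCP at [0.276, 0.561, 0.25] pointing down, gripper open.
Joint ranges: [-3.01, 3.01], [-1.01, 2.22], [0.06, 2.58], [-1.02, 4.17], [0.09, 2.62], [-3.14, 3.14]. Speed limits (rad/s): [2.57, 2.57, 3.14, 3.14, 3.14, 3.14].

INTERFACE

Orientations are given as a rotation vector (axis times angle).
In Python, from station import get_obs, optics, ctrl gives the robot as it stands.
- The arm moves only by the shell command python3 -m pendant 'ROWS' [FORCE]. ROWS is JSON, a list of rows, each a list of 3 entries, a list of its own where there are three numbers: the shift along the tool's x, y, z in mm, then the turn, a rotation vector about the tool's x, y, z in rad, then the opening, from 0 (shut) to 1 (fully open). A call has 1 to 12 rows; each row shifts and turns the commanded pose from where the row before left it, along the tool's axes as they then stand; what a row does not reach is not made up. A row lasts 1/12 s, in which the tool goes at most 41.7 mm and 7.16 degrees, less where a joint would pass 70% of its speed; a pose out of reach is approached as far as the arm can. A call is refused whole if a number of a shift passes 41.7 or a number of a turn 0.125, either way. A call with a gripper value outside its range is refused whole. The fingers move at their own pace and stop on an object; FORCE is the grip in N (left out, the last holds). Time passes only in rows, so rows that do not move let the fingers close. It gives the time, the measured TCP pose, the force, the opening and the grip force at its end, in the units of the state.
- get_obs(): the state, without advancing time (a new reading comes with each control period).
- optics.get_image(name): name is "scene" or "side" or "wrist"; returns the picture (420x560x3 uint8, red, green, blue); there is no depth.
- optics.camera_model(name): a dict with "fx", "fy", "cx", "cy" (pixels), "distortion" ([k1, k2, p1, p2, k3] as OpenCV has them; the pictures are not rectified), "cam_to_world" (4x4, takes a point from camera to world coordinates). Camera axes: x right, y up, looking along -z (the intrinsics and any distortion apply to the point x, -y, -z); pixel columns grow to the right and rows downward; lengths in m; the calibration is good to about 2 mm. A picture is of the moment at which its call begins: read the wrist's pose just before it. camera_model takes no time and is no camera call; for the wrist camera it gives the pose at the moment of the call.
- ctrl.finish_job(): hands the job in; it is judged then, once.
The state is a dict: "t": time; "q": joint angles; "dq": joint speeds; "effort": joint torques, N m; "tool_pos": TCP position; "tool_rot": TCP orientation; "contact_force": force on the tool from outside, world axes, zero at the start; "wrist_torque": the same for the moment, N m; "opening": finger opening in m; "grip_force": force on a finger pad.
Only numpy, scipy, OpenCV 4.12 (cv2) and the standard library are available. Lean on these libraries where they do the work, as an engineer would, in place of code of your own. Each camera call takes 0.05 s, during which the arm holds its last target. There are 200 camera calls.

## Working session

There is one attempt and no reset: what is moved stays moved. The work goes in short steps, Python scripts to look and compute and a shell command to move; the robot and the scene stay as the last step left them, time stands still between calls to the robot, and variables do not carry over. Pictures are saved under pics/ and viewed, at most 10 in all, crops included, and the job is handed in when it is done.

```bash
mkdir -p pics; ls; python3 - <<'E'
from station import get_obs, optics, ctrl
import cv2
o=get_obs();print(o)
for n in ("scene","side"):
    im=optics.get_image(n);cv2.imwrite(f"pics/{n}0.png",im[:,:,::-1])
    print(n,optics.camera_model(n))
E
```

```text
pics
{'t': 0.0, 'q': array([ 9.94002415e-01,  5.33367389e-02,  1.61431015e+00,  1.05156122e-05,
        1.47601158e+00, -1.18971145e-01]), 'dq': array([-0.00023665, -0.00039116,  0.0001685 ,  0.00109847,  0.00252312,
       -0.00098252]), 'effort': array([ 1.58744613e-03, -3.93675399e+01, -3.70179427e+01,  3.54300056e-06,
        6.82583079e-03,  7.29922277e-06]), 'tool_pos': array([0.27590212, 0.5601432 , 0.24876581]), 'tool_rot': array([-7.12721324e-01, -3.05894380e+00,  3.04429556e-03]), 'contact_force': array([ 0.48582093,  0.93024386, -0.26976462]), 'wrist_torque': array([-0.0136189 ,  0.03781168,  0.00603975]), 'grip_force': 0.0, 'opening': 0.08542084799718311}
scene {'fx': 436.0689742443205, 'fy': 436.0689742443205, 'cx': 278.83140330865183, 'cy': 207.80104982730302, 'distortion': array([-0.00452171,  0.        ,  0.        ,  0.        ,  0.        ]), 'cam_to_world': array([[-0.27023834, -0.7332732 ,  0.62392439,  1.1842211 ],
       [ 0.96279239, -0.20485201,  0.17625681,  0.19872941],
       [-0.00143223,  0.64834101,  0.76134873,  0.81871156],
       [ 0.        ,  0.        ,  0.        ,  1.        ]])}
side {'fx': 480.08452144767404, 'fy': 480.08452144767404, 'cx': 272.1193747267898, 'cy': 212.1830512567363, 'distortion': array([0.05026223, 0.        , 0.        , 0.        , 0.        ]), 'cam_to_world': array([[ 0.75764023,  0.37550361, -0.5338336 , -0.06518076],
       [-0.65259599,  0.44835976, -0.61081257, -0.71433981],
       [ 0.00998718,  0.81115385,  0.58474754,  0.82686821],
       [ 0.        ,  0.        ,  0.        ,  1.        ]])}
```

View pics/scene0.png

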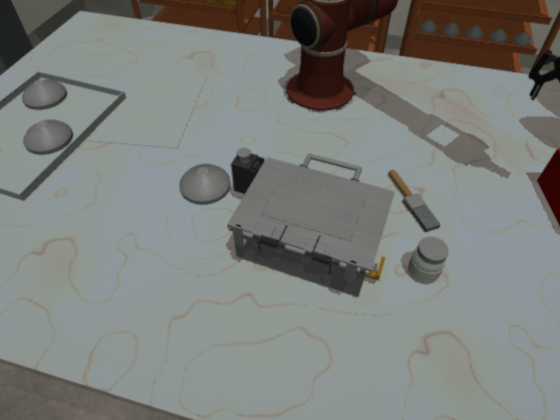

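View pics/side0.png

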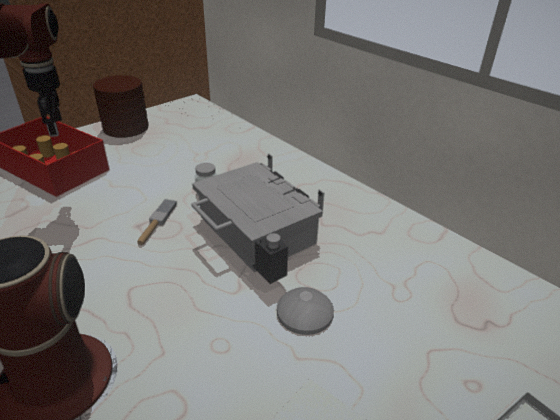

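```bash
python3 - <<'E'
import cv2,numpy as np
a=cv2.imread('pics/scene0.png')[145:215,225:405];b=cv2.imread('pics/side0.png')[160:250,185:345]
A=cv2.resize(a,None,fx=4,fy=4,interpolation=cv2.INTER_CUBIC);B=cv2.resize(b,None,fx=3.5,fy=3.5,interpolation=cv2.INTER_CUBIC)
c=np.zeros((600,800,3),np.uint8);c[:280,:720]=A;c[280:595,:560]=B
cv2.imwrite('pics/c1.png',c)
E
```

```text
(no output)
```

View pics/c1.png

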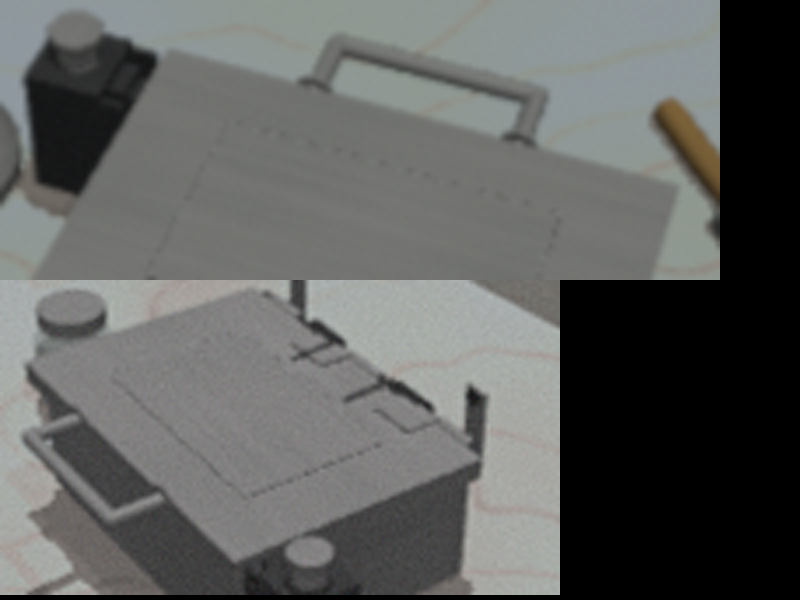

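```bash
cat > h.py <<'E'
import numpy as np,cv2
from station import get_obs, optics, ctrl
from scipy.optimize import least_squares
from scipy.spatial.transform import Rotation as R
def proj(m,P):
    T=np.linalg.inv(m["cam_to_world"]);p=np.atleast_2d(P)@T[:3,:3].T+T[:3,3]
    K=np.array([[m["fx"],0,m["cx"]],[0,m["fy"],m["cy"]],[0,0,1.]])
    return cv2.projectPoints(p*[1,-1,-1],np.zeros(3),np.zeros(3),K,m["distortion"])[0][:,0]
def tri(ms,uv,x0=(.5,0,.1)):
    s=least_squares(lambda P:np.concatenate([proj(m,P)[0]-u for m,u in zip(ms,uv)]),x0);return s.x,s.fun
E
python3 - <<'E'
from h import *
S,D=optics.camera_model("scene"),optics.camera_model("side")
pts={"plunger":((-.082,-.194,.148),(244.5,151.25),(273,237.1)),
"barR":((-.154,-.057,.117),(310,155.75),(217.3,227.4)),"barL":((-.154,.057,.117),(360.75,169.25),(194.1,204.6)),
"lidFR":((-.106,-.15,.117),(267.5,157.5),(253,240.6)),"lidFL":((-.106,.15,.117),(394.5,191.75),(193.6,184.6))}
W={}
for k,(l,a,b) in pts.items():
    W[k],r=tri((S,D),(a,b));print(k,W[k].round(4),r.round(1))
def f(v):
    c,s=np.cos(v[2]),np.sin(v[2]);M=np.array([[c,-s,0],[s,c,0],[0,0,1]])
    L=np.array([p[0] for p in pts.values()])@M.T+[v[0],v[1],v[3]]
    return np.concatenate([(proj(S,L)-[p[1] for p in pts.values()]).ravel(),(proj(D,L)-[p[2] for p in pts.values()]).ravel()])
s=least_squares(f,[.55,0,0,0]);v=s.x;print("tank x,y,yaw,dz",v.round(4),s.fun.round(1))
c,si=np.cos(v[2]),np.sin(v[2])
for n,p in {"plunger":(-.082,-.194,.148),"bar":(-.154,0,.117),"hinge":(.108,0,.117)}.items():
    print(n,(c*p[0]-si*p[1]+v[0]).round(4),(si*p[0]+c*p[1]+v[1]).round(4),p[2])
o=get_obs();print(R.from_rotvec(o["tool_rot"]).as_matrix().round(3))
for n,a,b in (("canopyTop",(204,168),(305,295)),("jar",(433,247),(205,168))):print(n,tri((S,D),(a,b)))
E
```

```text
plunger [ 0.4934 -0.078   0.1476] [-0.4  0.2 -0.4 -0.1]
barR [0.4383 0.0632 0.1195] [-0.4  0.2 -0.4 -0.2]
barL [0.45   0.184  0.1176] [-0.7  0.5 -0.8 -0.5]
lidFR [ 0.4718 -0.0313  0.12  ] [-0.6  0.3 -0.7 -0.3]
lidFL [0.5009 0.2652 0.1187] [-0.8  0.6 -1.  -0.7]
tank x,y,yaw,dz [ 0.5945  0.1073 -0.0993  0.0015] [-0.3 -0.3  0.9  0.  -2.5 -1.1 -1.   1.5 -0.1  1.8 -0.4 -0.9 -1.9  0.
 -0.8  0.4  0.2 -0.1 -0.4 -1.3]
plunger 0.4937 -0.0776 0.148
bar 0.4413 0.1225 0.117
hinge 0.702 0.0966 0.117
[[-0.897  0.442 -0.001]
 [ 0.442  0.897 -0.002]
 [ 0.    -0.002 -1.   ]]
canopyTop (array([ 0.48735584, -0.19329656,  0.05797139]), array([-0.86034386,  0.31852931, -0.79383536, -0.19552113]))
jar (array([0.60274718, 0.3609868 , 0.08814707]), array([-0.28568503,  0.20840944, -0.432019  , -0.29828101]))
```

```bash
python3 -m pendant '[[[0,0,0],[0,0,0.121],0],[[0,0,0],[0,0,0.121],0],[[0,0,0],[0,0,0.121],0],[[0,0,0],[0,0,0.121],0],[[0,0,0],[0,0,0.121],0],[[0,0,0],[0,0,0.121],0],[[0,0,0],[0,0,0.121],0],[[0,0,0],[0,0,0.121],0],[[0,0,0],[0,0,0.121],0],[[0,0,0],[0,0,0.121],0]]' 40
python3 -m pendant '[[[-31,14,0],[0,0,0],0],[[-31,14,0],[0,0,0],0],[[-31,14,0],[0,0,0],0],[[-31,14,0],[0,0,0],0],[[-31,14,0],[0,0,0],0],[[-31,14,0],[0,0,0],0],[[-31,14,0],[0,0,0],0],[[-31,14,0],[0,0,0],0],[[-31,14,0],[0,0,0],0],[[-31,14,0],[0,0,0],0]]'
cat > st.py <<'E'
import sys
from h import *
# print tool-frame delta (mm) and turn to target xyz with tool y along tank x, tool down
o=get_obs();M=R.from_rotvec(o["tool_rot"]).as_matrix()
t=np.array([float(a) for a in sys.argv[1:4]]);yw=-.0975
y=np.array([np.cos(yw),np.sin(yw),0]);z=np.array([0,0,-1.]);T=np.c_[np.cross(y,z),y,z]
print("t",round(o["t"],2),"pos",o["tool_pos"].round(4),"F",o["contact_force"].round(1),"open",round(o["opening"],4))
print("delta mm",(M.T@(t-o["tool_pos"])*1000).round(1),"turn",R.from_matrix(M.T@T).as_rotvec().round(4),"q",o["q"].round(2))
E
python3 st.py .4935 -.078 .25
```

```text
t: 0.93
tool_pos: [0.2761, 0.5603, 0.2493]
tool_rot: [2.333, 2.104, -0.002]
contact_force: [-0.6, 0.8, -0.5]
opening: 0.0003
grip_force: 0.0
t: 1.77
tool_pos: [0.3854, 0.2369, 0.2496]
tool_rot: [-2.326, -2.112, 0.001]
contact_force: [0.4, -0.3, -0.6]
opening: 0.0001
grip_force: 0.0
t 1.77 pos [0.3854 0.2369 0.2496] F [ 0.4 -0.3 -0.6] open 0.0001
delta mm [-303.   137.9   -0.4] turn [-0.0003  0.0002  0.0009] q [ 0.39 -0.38  2.   -0.    1.53  0.48]
```

```bash
python3 -m pendant '[[[-30,14,0],[0,0,0],0],[[-30,14,0],[0,0,0],0],[[-30,14,0],[0,0,0],0],[[-30,14,0],[0,0,0],0],[[-30,14,0],[0,0,0],0],[[-30,14,0],[0,0,0],0],[[-30,14,0],[0,0,0],0],[[-30,14,0],[0,0,0],0],[[-30,13,0],[0,0,0],0],[[-31,13,0],[0,0,0],0],[[0,0,0],[0,0,0],0],[[0,0,0],[0,0,0],0]]'
python3 - <<'E'
from h import *
m=optics.camera_model("wrist");im=optics.get_image("wrist");o=get_obs()
cv2.imwrite("pics/w1.png",im[:,:,::-1]);print(o["tool_pos"],proj(m,[.4935,-.078,.148]),proj(m,o["tool_pos"]+[0,0,-.019]))
np.save("w1.npy",m,allow_pickle=True)
E
python3 st.py .4935 -.078 .25
```

```text
t: 2.77
tool_pos: [0.4936, -0.0756, 0.2493]
tool_rot: [-2.329, -2.107, 0.001]
contact_force: [0.0, 0.2, -0.1]
opening: -0.0001
grip_force: 0.0
[ 0.493401   -0.0745466   0.24938925] [[284.27573519 221.16903466]] [[283.92010258 264.19419998]]
t 2.82 pos [ 0.4934 -0.0745  0.2494] F [-0.5 -0.2 -0.4] open 0.0001
delta mm [-3.4  0.4 -0.6] turn [-0.0014 -0.0007 -0.0007] q [-0.3  -0.25  1.9   0.    1.5  -0.2 ]
```

View pics/w1.png

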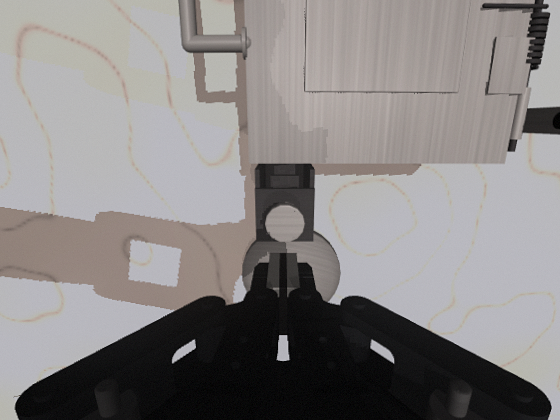

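```bash
python3 -m pendant '[[[-3,0,10],[0,0,0],0],[[0,0,15],[0,0,0],0],[[0,0,15],[0,0,0],0],[[0,0,15],[0,0,0],0],[[0,0,12],[0,0,0],0],[[0,0,8],[0,0,0],0],[[0,0,3],[0,0,0],0],[[0,0,0],[0,0,0],0],[[0,0,0],[0,0,0],0]]'
python3 st.py .4935 -.078 .157
python3 -m pendant '[[[0,0,2],[0,0,0],0],[[0,0,2],[0,0,0],0],[[0,0,2],[0,0,0],0],[[0,0,2],[0,0,0],0],[[0,0,2],[0,0,0],0],[[0,0,0],[0,0,0],0],[[0,0,0],[0,0,0],0]]'
python3 st.py .4935 -.078 .157
```

```text
t: 3.57
tool_pos: [0.4937, -0.0773, 0.1725]
tool_rot: [2.326, 2.111, 0.001]
contact_force: [0.6, -0.0, 1.7]
opening: -0.0
grip_force: 0.0
t 3.57 pos [ 0.4937 -0.0773  0.1725] F [ 0.6 -0.   1.7] open -0.0
delta mm [-0.7 -0.2 15.5] turn [0.0008 0.0002 0.0009] q [-0.3  -0.19  1.98 -0.    1.36 -0.21]
t: 4.15
tool_pos: [0.4939, -0.0776, 0.1623]
tool_rot: [2.326, 2.11, 0.001]
contact_force: [0.9, -0.8, 2.4]
opening: 0.0003
grip_force: 1.3
t 4.15 pos [ 0.4939 -0.0776  0.1623] F [ 0.9 -0.8  2.4] open 0.0003
delta mm [-0.5 -0.3  5.3] turn [0.0013 0.0003 0.0004] q [-0.3  -0.18  1.99  0.    1.34 -0.21]
```

```bash
python3 -m pendant '[[[0,0,1],[0,0,0],0],[[0,0,1],[0,0,0],0],[[0,0,1],[0,0,0],0],[[0,0,1],[0,0,0],0],[[0,0,0],[0,0,0],0]]'
python3 -m pendant '[[[0,0,1],[0,0,0],0],[[0,0,1],[0,0,0],0],[[0,0,0],[0,0,0],0]]'
python3 -m pendant '[[[0,0,1],[0,0,0],0],[[0,0,1],[0,0,0],0],[[0,0,0],[0,0,0],0]]'
```

```text
t: 4.57
tool_pos: [0.4939, -0.0776, 0.1583]
tool_rot: [2.326, 2.11, 0.001]
contact_force: [1.1, -1.2, 6.2]
opening: 0.0001
grip_force: 2.6
t: 4.82
tool_pos: [0.4939, -0.0776, 0.1567]
tool_rot: [2.326, 2.11, 0.001]
contact_force: [0.9, 0.3, 6.9]
opening: -0.0001
grip_force: 3.1
t: 5.07
tool_pos: [0.4941, -0.0776, 0.1566]
tool_rot: [2.326, 2.111, 0.0]
contact_force: [-4.7, 0.9, 15.5]
opening: 0.0003
grip_force: 7.7
```

```bash
python3 -m pendant '[[[0,0,0],[0,0,0],0],[[0,0,-5],[0,0,0],0],[[0,0,-15],[0,0,0],0],[[0,0,-30],[0,0,0],0],[[0,0,-30],[0,0,0],0],[[0,0,-13],[0,0,0],0],[[0,0,0],[0,0,0],0.5],[[25,-10,0],[0,0,0],0.5],[[25,-10,0],[0,0,0],0.5],[[25,-10,0],[0,0,0],0.5],[[20,-10,0],[0,0,0],0.5],[[0,0,0],[0,0,0],0.5]]'
python3 - <<'E'
from h import *
m=optics.camera_model("wrist");im=optics.get_image("wrist")
sc=optics.get_image("side")
np.save("w2.npy",m,allow_pickle=True)
cv2.imwrite("pics/w2.png",np.hstack([im,cv2.resize(sc[130:270,170:330],(240,210)).repeat(2,0)])[:,:,::-1])
E
python3 st.py .4435 .1235 .25
```

```text
t: 6.07
tool_pos: [0.4606, 0.0238, 0.2438]
tool_rot: [-2.319, -2.112, 0.004]
contact_force: [-0.1, 0.1, -0.0]
opening: 0.0426
grip_force: 0.0
t 6.17 pos [0.4618 0.0215 0.2446] F [0.9 0.1 0.1] open 0.0427
delta mm [ 99.8 -28.   -5.3] turn [-0.0033  0.0004  0.0021] q [-0.11 -0.35  1.98 -0.    1.51 -0.02]
```

View pics/w2.png

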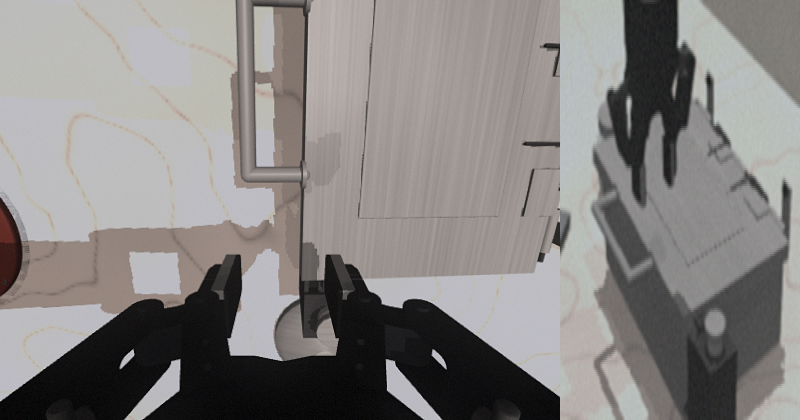

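```bash
python3 - <<'E'
from h import *
D=optics.camera_model("side");w=np.load("w2.npy",allow_pickle=True).item()
# barR corner: wrist2 & side after
print(tri((w,D),((248,173),(211.5,222.3))))
y=np.array([-.0975]);c,s=np.cos(y)[0],np.sin(y)[0]
for th in (0,.07):
    h=np.array([.702,.0966,.117]);b=h+.262*np.array([-np.cos(th)*c,-np.cos(th)*s,np.sin(th)]);e=b+np.array([s,-c,0])*.056
    print(th,b.round(4),proj(w,e),proj(D,e),proj(D,b+np.array([-s,c,0])*.056))
E
```

```text
(array([0.43513751, 0.0613291 , 0.13719885]), array([-1.22743946, -0.64032063,  4.34293345, -0.1327193 ]))
0 [0.4412 0.1221 0.117 ] [[249.72160562 162.40446737]] [[215.33911459 227.78736908]] [[193.57481907 205.78421281]]
0.07 [0.4419 0.122  0.1353] [[247.92979566 165.35397432]] [[215.12202656 221.62441919]] [[193.18120731 199.80262849]]
```

```bash
python3 -m pendant '[[[20,-6,0],[0,0,0],0.45],[[25,-8,0],[0,0,0],0.45],[[25,-8,0],[0,0,0],0.45],[[20,-6,0],[0,0,0],0.45],[[8,-2,0],[0,0,0],0.45],[[0,0,0],[0,0,0],0.45],[[0,0,0],[0,0,0],0.45],[[0,0,0],[0,0,0],0.45]]'
python3 st.py .442 .122 .135; python3 - <<'E'
from h import *
m=optics.camera_model("wrist");im=optics.get_image("wrist");cv2.imwrite("pics/w3.png",im[:,:,::-1])
print(proj(m,[[.442,.122,.135],get_obs()["tool_pos"]]))
E
```

```text
t: 6.83
tool_pos: [0.4428, 0.1203, 0.2465]
tool_rot: [2.328, 2.109, -0.001]
contact_force: [0.5, -0.1, 0.1]
opening: 0.0381
grip_force: 0.0
t 6.83 pos [0.4428 0.1203 0.2465] F [ 0.5 -0.1  0.1] open 0.0381
delta mm [  1.7  -0.9 111.5] turn [-0.0006  0.0007 -0.0009] q [ 0.1  -0.36  1.99 -0.    1.52  0.2 ]
[[282.76126858 212.40383959]
 [284.63429027 284.80940169]]
```

View pics/w3.png

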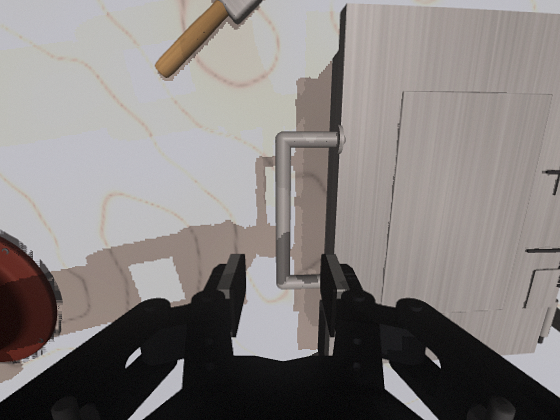

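```bash
python3 -m pendant '[[[2,-1,15],[0,0,0],0.45],[[0,0,20],[0,0,0],0.45],[[0,0,20],[0,0,0],0.45],[[0,0,20],[0,0,0],0.45],[[0,0,15],[0,0,0],0.45],[[0,0,10],[0,0,0],0.45],[[0,0,8],[0,0,0],0.45],[[0,0,4],[0,0,0],0.45],[[0,0,0],[0,0,0],0.45],[[0,0,0],[0,0,0],0.45]]'
```

```text
t: 7.72
tool_pos: [0.4422, 0.1234, 0.1357]
tool_rot: [2.326, 2.11, 0.001]
contact_force: [-0.6, -0.4, -0.2]
opening: 0.0386
grip_force: 0.0
```

```bash
python3 -m pendant '[[[0,0,0],[0,0,0],0.3],[[0,0,0],[0,0,0],0.2],[[0,0,0],[0,0,0],0.1],[[0,0,0],[0,0,0],0],[[0,0,0],[0,0,0],0],[[0,0,0],[0,0,0],0],[[0,0,0],[0,0,0],0],[[0,0,0],[0,0,0],0]]' 40; python3 st.py .442 .122 .135
```

```text
t: 8.38
tool_pos: [0.4429, 0.1236, 0.1359]
tool_rot: [2.325, 2.11, 0.004]
contact_force: [5.4, -0.8, 0.1]
opening: 0.0109
grip_force: 39.0
t 8.38 pos [0.4429 0.1236 0.1359] F [ 5.4 -0.8  0.1] open 0.0109
delta mm [-1.7 -0.8  0.9] turn [ 0.0036 -0.0005  0.0005] q [ 0.11 -0.26  2.1  -0.    1.3   0.21]
```

```bash
python3 -c "
import numpy as np
t=np.r_[.07,.08,.10,.13,np.arange(.17,.94,.04),.95];p=262*np.c_[1-np.cos(t),np.sin(t)]
a=np.round(p-p[0])
print([(round(x,2),*d.astype(int)) for x,d in zip(t[1:],np.diff(a,axis=0))],a[-1])"
```

```text
[(np.float64(0.08), np.int64(0), np.int64(3)), (np.float64(0.1), np.int64(1), np.int64(5)), (np.float64(0.13), np.int64(1), np.int64(8)), (np.float64(0.17), np.int64(1), np.int64(10)), (np.float64(0.21), np.int64(2), np.int64(10)), (np.float64(0.25), np.int64(3), np.int64(10)), (np.float64(0.29), np.int64(2), np.int64(11)), (np.float64(0.33), np.int64(3), np.int64(10)), (np.float64(0.37), np.int64(4), np.int64(9)), (np.float64(0.41), np.int64(4), np.int64(10)), (np.float64(0.45), np.int64(4), np.int64(10)), (np.float64(0.49), np.int64(5), np.int64(9)), (np.float64(0.53), np.int64(5), np.int64(9)), (np.float64(0.57), np.int64(6), np.int64(9)), (np.float64(0.61), np.int64(6), np.int64(9)), (np.float64(0.65), np.int64(6), np.int64(8)), (np.float64(0.69), np.int64(6), np.int64(8)), (np.float64(0.73), np.int64(7), np.int64(8)), (np.float64(0.77), np.int64(7), np.int64(8)), (np.float64(0.81), np.int64(8), np.int64(7)), (np.float64(0.85), np.int64(7), np.int64(8)), (np.float64(0.89), np.int64(8), np.int64(6)), (np.float64(0.93), np.int64(9), np.int64(7)), (np.float64(0.95), np.int64(4), np.int64(3))] [109. 195.]
```

Lift to 0.45 rad first, then check forces.

```bash
cat > ang.py <<'E'
from h import *
o=get_obs();h=np.array([.702,.0966,.117]);u=np.array([np.cos(-.0975),np.sin(-.0975),0]);d=o["tool_pos"]-h
a,b=-d@u,d[2];th=np.arctan2(b,a);F=o["contact_force"]
print("theta",th.round(3),"radius",np.hypot(a,b).round(4),"Ftan(on tool, + opens)",(F@(u*np.sin(th)+[0,0,np.cos(th)])).round(2),"Frad",(F@(-u*np.cos(th)+[0,0,np.sin(th)])).round(2),"wt",o["wrist_torque"].round(2),"t",o["t"],"dq",abs(o["dq"]).max().round(3))
E
python3 ang.py
python3 -m pendant '[[[0,0,-3],[0,0,0],0],[[0,1,-5],[0,0,0],0],[[0,1,-8],[0,0,0],0],[[0,1,-10],[0,0,0],0],[[0,2,-10],[0,0,0],0],[[0,3,-10],[0,0,0],0],[[0,2,-11],[0,0,0],0],[[0,3,-10],[0,0,0],0],[[0,4,-9],[0,0,0],0],[[0,4,-10],[0,0,0],0],[[0,4,-10],[0,0,0],0]]' 30
python3 ang.py
python3 -m pendant '[[[0,0,0],[0,0,0],0],[[0,0,0],[0,0,0],0]]' >/dev/null; python3 ang.py
```

```text
theta 0.073 radius 0.2611 Ftan(on tool, + opens) 0.48 Frad -5.48 wt [-0.05 -0.85  0.  ] t 8.3833 dq 0.001
t: 9.3
tool_pos: [0.4676, 0.121, 0.2299]
tool_rot: [2.325, 2.11, 0.003]
contact_force: [13.5, 0.7, -11.1]
opening: 0.0105
grip_force: 38.6
theta 0.447 radius 0.2613 Ftan(on tool, + opens) -4.29 Frad -16.82 wt [-0.01 -1.89  0.04] t 9.3 dq 0.229
theta 0.45 radius 0.2611 Ftan(on tool, + opens) -2.68 Frad -13.39 wt [ 0.09 -1.68  0.01] t 9.4667 dq 0.022
```

```bash
python3 -m pendant '[[[0,5,-9],[0,0,0],0],[[0,6,-9],[0,0,0],0],[[0,6,-9],[0,0,0],0],[[0,6,-9],[0,0,0],0],[[0,6,-8],[0,0,0],0],[[0,6,-8],[0,0,0],0],[[0,7,-8],[0,0,0],0],[[0,7,-8],[0,0,0],0],[[0,8,-7],[0,0,0],0],[[0,0,0],[0,0,0],0],[[0,0,0],[0,0,0],0],[[0,0,0],[0,0,0],0]]' 30
python3 ang.py
python3 - <<'E'
from h import *
a=optics.get_image("side")[60:280,130:390];b=optics.get_image("scene")[60:280,190:450]
cv2.imwrite("pics/s4.png",cv2.resize(np.hstack([a,b]),None,fx=1.5,fy=1.5)[:,:,::-1])
E
```

```text
t: 10.47
tool_pos: [0.5236, 0.1155, 0.3085]
tool_rot: [2.326, 2.111, -0.0]
contact_force: [-7.3, -0.7, 6.3]
opening: 0.0104
grip_force: 38.5
theta 0.818 radius 0.2624 Ftan(on tool, + opens) -0.96 Frad 9.51 wt [-0.15  1.38 -0.01] t 10.4667 dq 0.007
```

View pics/s4.png

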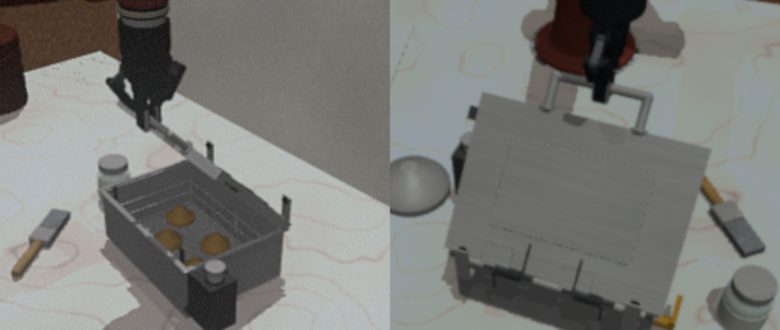

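```bash
python3 -m pendant '[[[0,4,-4],[0,0,0],0],[[0,5,-5],[0,0,0],0],[[0,5,-4],[0,0,0],0],[[0,5,-4],[0,0,0],0],[[0,4,-3],[0,0,0],0],[[0,3,-2],[0,0,0],0],[[0,0,0],[0,0,0],0],[[0,0,0],[0,0,0],0],[[0,0,0],[0,0,0],0],[[0,0,0],[0,0,0],0]]' 30
python3 ang.py
```

```text
t: 11.4
tool_pos: [0.5502, 0.1128, 0.3311]
tool_rot: [2.325, 2.109, 0.004]
contact_force: [-3.8, -1.1, 5.7]
opening: 0.0106
grip_force: 38.2
theta 0.951 radius 0.263 Ftan(on tool, + opens) 0.29 Frad 6.78 wt [-0.14  0.84 -0.04] t 11.4 dq 0.003
```

```bash
python3 -m pendant '[[[0,-3,2],[0,0,0],0],[[0,-4,3],[0,0,0],0],[[0,-5,4],[0,0,0],0],[[0,-5,4],[0,0,0],0],[[0,-5,4],[0,0,0],0],[[0,-4,4],[0,0,0],0],[[0,-4,3],[0,0,0],0],[[0,-3,3],[0,0,0],0],[[0,0,0],[0,0,0],0],[[0,0,0],[0,0,0],0],[[0,0,0],[0,0,0],0],[[0,0,0],[0,0,0],0]]' 30
python3 ang.py
```

```text
t: 12.4
tool_pos: [0.5164, 0.1162, 0.301]
tool_rot: [-2.326, -2.111, 0.0]
contact_force: [-2.9, -0.4, 2.5]
opening: 0.0106
grip_force: 38.5
theta 0.778 radius 0.2621 Ftan(on tool, + opens) -0.21 Frad 3.84 wt [-0.1   0.36 -0.02] t 12.4 dq 0.001
```

```bash
python3 -m pendant '[[[0,0,0],[0,0,0],0],[[0,0,0],[0,0,0],0],[[0,0,0],[0,0,0],0],[[0,0,0],[0,0,0],0],[[0,0,0],[0,0,0],0],[[0,0,0],[0,0,0],0]]' 30
python3 ang.py; python3 - <<'E'
from h import *
a=optics.get_image("side")[60:350,130:390];b=optics.get_image("scene")[60:350,170:460]
cv2.imwrite("pics/s5.png",cv2.resize(np.hstack([a,b]),None,fx=1.4,fy=1.4)[:,:,::-1])
E
```

```text
t: 12.9
tool_pos: [0.5164, 0.1163, 0.301]
tool_rot: [2.326, 2.111, 0.0]
contact_force: [-2.1, -1.1, 2.5]
opening: 0.0105
grip_force: 38.5
theta 0.778 radius 0.2621 Ftan(on tool, + opens) 0.39 Frad 3.16 wt [-0.19  0.24 -0.01] t 12.9 dq 0.002
```

View pics/s5.png

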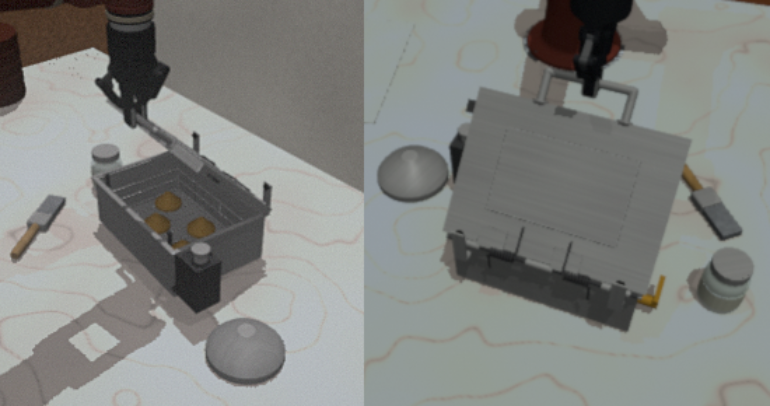

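The picture shows the bar still between the fingers, with the lid tilted at about 0.78 rad. The canopy, jar and brush are where they started.

```bash
python3 -c "
from station import ctrl
print(ctrl.finish_job())"
```

```text
the job is handed in; nothing more can be done
None
```

The job is handed in: I pressed the latch plunger to its stop and the lid popped free, then raised it by its bar to about 0.95 rad (past the 0.87 balance point) and eased it back to about 0.78 rad, about 5° below balance, where the gripper still holds it steady; the canopy, jar and brush look undisturbed.

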